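# Latch the staple tin and bring it to the front of the fastener carousel

### The arm

A 7-joint arm with a two-finger parallel gripper is mounted at the origin on the work surface. World frame = base frame: x ahead of the robot, y to its left, z up, the work surface at z = 0. Lengths are in m, angles in rad, forces in N, time in s.
With the tool pointing down it reaches from about 0.425 to 0.825 m from the base axis. Payload 3.6 kg.
Tool frame: the origin (TCP) lies at the very end of the fingers, on their centre line; the grasp point (between the pads) lies 19 mm behind it; z points along the fingers, y is the direction in which the jaws open and shut (so a half turn about z gives the same grasp; the last joint's range is limited). The gripper opens to 85 mm and grips with 20 to 120 N. Pads are 22 mm wide; open, the fingers measure 114 mm over their backs; the gripper's body (76 mm by 85 mm) begins 54 mm behind the grasp point. The pads swing forward as they close: fully open they stand 13 mm farther back than shut.
Start: joints at [-1.266, 0.615, -0.013, 1.423, 0.008, 1.103, -0.04], TCP at [0.211, 0.615, 0.231] pointing down, gripper open.
Joint ranges: [-3.12, 3.12], [-0.3, 2.06], [-1.34, 1.32], [0.26, 2.42], [-1.36, 4.5], [0.01, 1.98], [-2.84, 2.84]. Speed limits (rad/s): [2.79, 2.79, 3.14, 3.14, 3.14, 3.14, 3.14].

### API

Orientations are given as a unit quaternion [w, x, y, z].
In Python, from workcell import get_state, grab_frame, camera_model, close_job, recognise gives the robot as it stands.
- The arm moves only by the shell command python3 -m handwheel 'ROWS'. ROWS is a JSON object of lists of equal length, an entry for each row: "claw": the closure, from -1 (fully open) to 1 (shut); "linear": the shift along the tool's x, y, z in mm, a list of three; "rotation": the turn, a rotation vector about the tool's x, y, z in rad, a list of three. In form: {"claw": [claw, ...], "linear": [[dx, dy, dz], ...], "rotation": [[wx, wy, wz], ...]}. A call has 1 to 12 rows; each row is the pose to reach, as a shift and turn from the pose commanded when the call began, along the tool's axes at that moment; what a row does not reach only later rows make up. A row lasts 1/10 s, in which the tool goes at most 50 mm and 8.59 degrees, less where a joint would pass 70% of its speed; a pose out of reach is approached as far as the arm can. A call with a gripper value outside its range is refused whole. The fingers move at their own pace and stop on an object; the grip force is fixed at half the most. Time passes only in rows, so rows that repeat a pose let the fingers close. It gives the time, the measured TCP pose, the force and the opening at its end, in the units of the state.
- get_state(): the state, without advancing time (a new reading comes with each control period).
- grab_frame(name): name is "side" or "top" or "wrist"; returns the picture (384x512x3 uint8, red, green, blue); there is no depth.
- camera_model(name): a dict with "fx", "fy", "cx", "cy" (pixels), "origin" and "orientation" of the camera in the world. Camera axes: x right, y down, z forward; pixel columns grow to the right and rows downward; lengths in m; the calibration is good to about 2 mm. The wrist camera is an equidistant fisheye: a pixel r from the principal point sees the ray r / f radians off the axis. A picture is of the moment at which its call begins: read the wrist's pose just before it. camera_model takes no time and is no camera call; for the wrist camera it gives the pose at the moment of the call.
- close_job(): hands the job in, once; it reports no verdict.
Trained networks look in the newest picture that a camera, given by its name, has taken for a name from the list of things; names that differ only in an ending like _2 or _b are one class to them, and where a whole thing is asked for, a point or a joint stands for the part that bears it (a point fixed in the world has none). Each returns a list of dicts, best first, with "p" (0 to 1); they miss things now and then, are a little off and sometimes report something else, mostly with a low value. They report only what shows in the picture. A call takes as long as a camera call.
- recognise(camera, label): "point" ([x, y, z] in m, in the coordinates of the camera as it stood for that picture, good to about 4 mm: the middle of the surface that is visible of it).
The state is a dict: "clock": time; "joint_positions": joint angles; "joint_vel": joint speeds; "joint_torque": joint torques, N m; "eef_pos": TCP position; "tcp_rot": TCP orientation; "wrist_force": force on the tool from outside, world axes, zero at the start; "ft_torque": the same for the moment, N m; "opening": opening from 0.0 (shut) to 1.0 (fully open).
Only numpy, scipy, OpenCV 4.12 (cv2) and the standard library are available. Lean on these libraries where they do the work, as an engineer would, in place of code of your own. Each camera call takes 0.05 s, during which the arm holds its last target. There are 200 camera calls.

### The job

On the upholsterer's fastener carousel, first swing the open latch strap on the lid of the square tin down until it lies flat in its catch, and only then turn the carousel, without whirling it, until that tin faces front, lined up with the upright pointer on the stand. Turn it by its tall bare steel post and finish while still gripping the post, holding the carousel still with the tin at the pointer and the latch closed. Leave the tools and other things lying around it where they are.

Things in the scene. Friction and masses are not known exactly. Their poses are not given: they have to be found in the camera images.
- stand: fixed dark steel stand of the carousel; its origin is on the turning axis, at table height, z up. Its -x axis points to the pointer, i.e. its front; the stand's yaw varies.
- pointer (a point): top inner tip of the pointer, an upright steel fin 6 mm thick and 80 mm high on the front of the stand, just outside the disc, between 136 and 169 mm from the turning axis, with a short nose at its top pointing to the axis; the point is the end of that nose, 136 mm from the axis, 80 mm above the table.
- carousel: wooden disc 260 mm across, top 34 mm above the table, carrying one square-cornered aluminium tin and three round open grey cups (64 mm wide, 55 mm tall) a quarter turn apart, all fixed to it. Turns either way about the stand's axis, no stops or spring; stays where left (friction 0.06 N m). Origin on the axis at table height, z up; its -x axis points to the tin (front when along the stand's -x).
- tin_top (a point): middle of the tin's lid, 80 mm from the turning axis and 104 mm above the table. The tin's body is 70 mm (radial) x 60 mm, its lid 73 x 63 mm.
- latch (a joint): angle of the latch strap on the tin's lid: 0 = closed, flat on the lid between the two small cheeks of its catch (it stops there); pi/2 = upright; more = leaning towards the carousel's axis (stop at 2.0). Turns stiffly (friction 0.03 N m) and stays where it is left.
- latch_hinge (a point): middle of the strap's hinge line: on the lid's inner edge, 48 mm from the carousel's axis, 108 mm above the table, level and square to the radius; to close, the tip swings away from the axis and down. Strap: steel, 22 mm wide, 4 mm thick, reaching 81 mm from the hinge; closed, its top face is 110 mm above the table. Catch: two cheeks 12.5 mm either side, lower than that face.
- latch_tip (a point): on the strap's centre line, 78 mm from the hinge line, 3 mm short of its end.
- post_top (a point): centre of the top of the turning post: plain round steel, 16 mm across, upright on the disc, top 167 mm above the table (all else on the carousel is below 115 mm once the latch is closed). It stands 105 mm from the turning axis, 135 degrees round from the tin (x = 74, y = -74 mm in the carousel's frame), and turns with the disc.
- post: the turning post itself, a sleeve that spins freely on its own pin like a crank handle; origin at its foot on the disc (34 mm above the table), z up.
- screwdriver: bystander, to be left alone: screwdriver with yellow handle, 190 mm, lying near the carousel; origin under it
- hammer: bystander, to be left alone: hammer, 250 mm, lying to the left of the carousel; origin under it
- wrench: bystander, to be left alone: open-ended wrench, 170 mm, lying to the right of the carousel; origin under it
- tape: bystander, to be left alone: roll of cardboard-brown tape, 90 mm across, 25 mm high, lying flat; origin under it
- glue: bystander, to be left alone: white glue bottle, 54 mm across, 130 mm tall, standing; origin under it
- cup: bystander, to be left alone: blue ceramic cup, 72 mm across, 85 mm tall, standing; origin under it
- stapler: bystander, to be left alone: pneumatic stapler, 190 x 45 mm, 54 mm high, lying behind the carousel; origin under it

How it is judged:
On the way, in this order (a step that is already met when the one before it is completed fails the run):
1. the latch strap lies closed in its catch (value of joint latch below 0.1 rad), for 0.2 s.
2. the tin faces the pointer, at rest, with the post gripped (y of tin_top in the frame of stand between -0.01 and 0.01 m and x of tin_top in the frame of stand below -0.05 m and contact force between the fingers and post above 2 N and angular speed of carousel below 0.08 rad/s), for 0.3 s.
At the end, for the whole second after the job is handed in: The middle of the tin's lid is within 10 mm of the stand's front centre line (about 7 degrees), on the pointer's side; the latch is within 0.10 rad of closed; the carousel is at rest (below 0.08 rad/s) and the fingers grip the post (at least 2 N) all through the last second (all of step 2 and value of joint latch below 0.1 rad); the arm keeps its last pose, push and grip.
It fails at once if carousel turned (tin moved over 50 mm) while the latch was still open (distance of tin_top from where it was at the start of the episode above 0.05 m and value of joint latch above 0.3 rad).
It fails at once if carousel whirled round faster than 2.5 rad/s (angular speed of carousel above 2.5 rad/s).
It fails at once if a tool or other bystander was moved more than 20 mm (distance of any of screwdriver, hammer, wrench, tape, glue, cup, stapler from where it was at the start of the episode above 0.02 m).
It also fails if it takes over 58 s, if anything falls off the work surface, if the arm or the gripper's body presses on something with over 40 N, if the wrist force passes 120 N, or if a joint passes its speed limit or range.

## Working session

There is one attempt and no reset: what is moved stays moved. The work goes in short steps, Python scripts to look and compute and a shell command to move; the robot and the scene stay as the last step left them, time stands still between calls to the robot, and variables do not carry over. Pictures are saved under pics/ and viewed, about 8 in all and at most 12, crops included, and the job is handed in when it is done.

```bash
mkdir -p pics; cat > h.py <<'E'
import numpy as np, cv2
from workcell import get_state, grab_frame, camera_model, close_job, recognise
from scipy.spatial.transform import Rotation as R
def rot(q): return R.from_quat([q[1],q[2],q[3],q[0]])
def world(m,p): return rot(m["orientation"]).apply(p)+np.array(m["origin"])
def rec(cam,labels):
    m=camera_model(cam)
    for l in labels:
        for d in recognise(cam,l)[:2]: print(cam,l,round(d["p"],2),world(m,d["point"]).round(4))
def proj(cam,P):
    m=camera_model(cam); c=rot(m["orientation"]).inv().apply(np.array(P)-m["origin"])
    return (m["fx"]*c[0]/c[2]+m["cx"], m["fy"]*c[1]/c[2]+m["cy"])
E
python3 - <<'E'
from h import *
s=get_state(); print(s["clock"],s["eef_pos"],s["tcp_rot"],s["opening"])
a=grab_frame("top"); b=grab_frame("side")
cv2.imwrite("pics/a.png",a[...,::-1]); cv2.imwrite("pics/b.png",b[...,::-1])
for c in("top","side"):
    m=camera_model(c);print(c,m["origin"],m["orientation"],m["fx"])
    rec(c,["pointer","tin_top","latch_hinge","latch_tip","post_top","stand","carousel"])
rec("top",["screwdriver","hammer","wrench","tape","glue","cup","stapler"])
E
```

```text
0.0 [0.21085618 0.61404654 0.23014004] [-1.79484423e-04  1.64584712e-01  9.86362128e-01 -1.26174105e-03] 1.0032907980285373
top [0.33448109 0.0438857  1.3446543 ] [ 0.07756863 -0.68962893  0.71596561 -0.07608084] 424.7126950823719
top pointer 0.57 [0.5638 0.0982 0.034 ]
top tin_top 0.68 [0.5649 0.0982 0.0307]
top latch_hinge 0.57 [0.5619 0.0945 0.0338]
top stand 0.68 [0.5664 0.0981 0.0325]
top stand 0.59 [0.5649 0.0954 0.036 ]
top carousel 0.74 [0.5664 0.102  0.0389]
side [ 0.0315229  -0.65227655  0.76575508] [-0.43126046  0.83907836 -0.29761731  0.14623903] 348.03207171732396
side pointer 0.86 [0.553  0.0655 0.04  ]
side pointer 0.18 [0.5691 0.0743 0.0437]
side tin_top 0.67 [0.5728 0.0737 0.046 ]
side latch_hinge 0.71 [0.4679 0.0875 0.0985]
side post_top 0.71 [0.4605 0.0898 0.101 ]
side stand 0.59 [0.553  0.0601 0.0392]
side carousel 0.79 [0.5698 0.0689 0.0447]
top screwdriver 0.64 [ 0.5526 -0.1303  0.0211]
top screwdriver 0.48 [0.5654 0.0985 0.0309]
top hammer 0.56 [0.5188 0.3935 0.0248]
top wrench 0.8 [ 0.666  -0.1833  0.0066]
top tape 0.61 [ 0.7506 -0.0393  0.0241]
top glue 0.88 [0.622  0.3042 0.084 ]
top glue 0.21 [0.5185 0.396  0.0236]
top cup 0.76 [0.4311 0.2718 0.0282]
top stapler 0.7 [0.7564 0.1561 0.0281]
```

```bash
python3 - <<'E'
import cv2
a=cv2.imread("pics/a.png");b=cv2.imread("pics/b.png")
from h import proj
u,v=map(int,proj("top",[.565,.1,.05]));print(u,v)
x0,y0=max(u-100,0),max(v-75,0);print(x0,y0)
cv2.imwrite("pics/a2.png",cv2.resize(a[y0:y0+150,x0:x0+200],None,fx=4,fy=4,interpolation=cv2.INTER_CUBIC))
u,v=map(int,proj("side",[.565,.1,.05]));print(u,v)
x0,y0=max(u-100,0),max(v-85,0);print(x0,y0)
cv2.imwrite("pics/b2.png",cv2.resize(b[y0:y0+150,x0:x0+200],None,fx=4,fy=4,interpolation=cv2.INTER_CUBIC))
E
```

```text
243 209
143 134
246 211
146 126
```

View pics/a2.png

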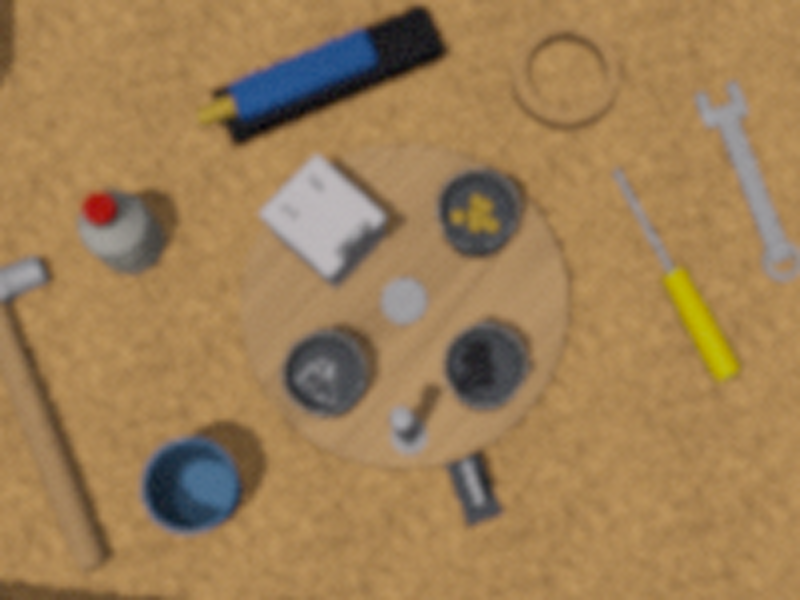

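View pics/b2.png

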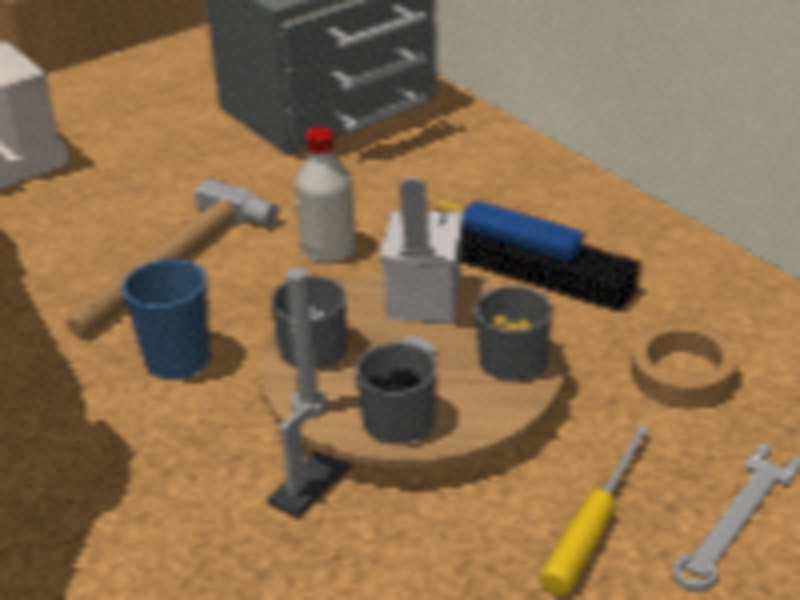

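```bash
cat >> h.py <<'E'
def ray(cam,u,v,z,m=None):
    m=m or camera_model(cam)
    d=rot(m["orientation"]).apply([(u-m["cx"])/m["fx"],(v-m["cy"])/m["fy"],1]); o=np.array(m["origin"])
    return o+d*(z-o[2])/d[2]
E
python3 - <<'E'
from h import *
T=lambda x,y,z:ray("top",143+x/4-.4,134+y/4-.4,z)
S=lambda x,y,z:ray("side",146+x/4-.4,126+y/4-.4,z)
print("axis",T(404,300,.04)); c=T(404,305,.034);print("disc",c)
p=T(402,416,.167);t=T(323,216,.104);q=T(484,519,.0)
print("post",p,S(296,273,.167)); print("tin",t); print("ptr foot outer",q, "tip",T(462,462,.08),S(315,402,.08))
print("strap tip side", [S(412,182,z) for z in(.17,.18,.19)])
ax=T(404,300,.04)[:2]
for n,P in(("post",p),("postS",S(296,273,.167)),("tin",t),("ptr",T(484,519,0)),("tip",S(315,402,.08))):
    d=P[:2]-ax;print(n,np.hypot(*d),np.degrees(np.arctan2(d[1],d[0])))
print("strap base", S(415,253,.108))
E
```

```text
axis [0.57006914 0.09881468 0.04      ]
disc [0.56718107 0.0991775  0.034     ]
post [0.46556731 0.09711884 0.167     ] [0.46637887 0.09526854 0.167     ]
tin [0.6247246  0.15505591 0.104     ]
ptr foot outer [0.40130116 0.04283845 0.        ] tip [0.43954772 0.05759484 0.08      ] [0.44641411 0.05126756 0.08      ]
strap tip side [array([0.60964382, 0.13993067, 0.17      ]), array([0.59993982, 0.12663314, 0.18      ]), array([0.59023581, 0.11333561, 0.19      ])]
post 0.10451558971811342 -179.07029557426608
postS 0.10375089059989444 -178.04128316645466
tin 0.07842381724643473 45.81924541477148
ptr 0.17780879596286883 -161.65057487504487
tip 0.13248130084463106 -158.9675383606213
strap base [0.60255526 0.12956587 0.108     ]
```

```bash
python3 -m handwheel '{"claw":[1,1,1,1,1,1,1,1,1,1,1,1],"linear":[[-510,-364,0],[-510,-364,0],[-510,-364,0],[-510,-364,0],[-510,-364,0],[-510,-364,0],[-510,-364,0],[-510,-364,0],[-510,-364,0],[-510,-364,0],[-510,-364,0],[-510,-364,0]],"rotation":[[0,0,0.445],[0,0,0.445],[0,0,0.445],[0,0,0.445],[0,0,0.445],[0,0,0.445],[0,0,0.445],[0,0,0.445],[0,0,0.445],[0,0,0.445],[0,0,0.445],[0,0,0.445]]}'
python3 - <<'E'
from h import *
print(get_state()["eef_pos"],camera_model("wrist"))
a=grab_frame("wrist");cv2.imwrite("pics/c.png",a[...,::-1])
rec("wrist",["latch_tip","latch_hinge","tin_top","post_top","pointer"])
E
```

```text
clock: 2.35
eef_pos: [0.5609, 0.1249, 0.2317]
tcp_rot: [0.0, 0.378, 0.926, 0.0]
wrist_force: [0.9, 0.2, 0.2]
opening: 0.001
[0.56086744 0.12485594 0.23165284] {'fx': 297.3186396354542, 'fy': 297.3186396354542, 'cx': 250.72328297711738, 'cy': 194.08702498918404, 'origin': array([0.50438345, 0.18086575, 0.37300409]), 'orientation': array([0.14563615, 0.91040878, 0.38231304, 0.06150371])}
wrist latch_tip 0.72 [0.6052 0.1213 0.1629]
wrist latch_hinge 0.84 [0.5636 0.1042 0.0332]
wrist tin_top 0.89 [0.5677 0.1047 0.0344]
wrist tin_top 0.65 [0.5932 0.3952 0.0184]
wrist post_top 0.6 [0.4788 0.0937 0.1275]
wrist pointer 0.88 [0.5626 0.102  0.0332]
```

View pics/c.png

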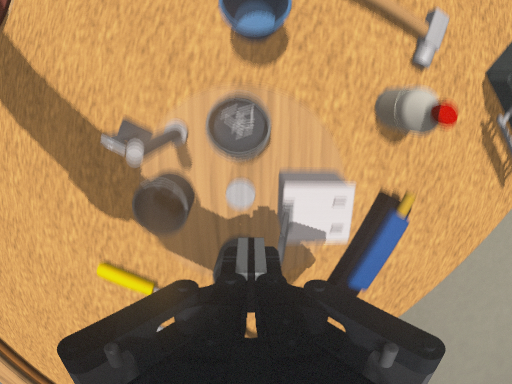

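```bash
python3 -m handwheel '{"claw":[1,1,1,1,1,1],"linear":[[-25,-8,0],[-25,-8,0],[-25,-8,30],[-25,-8,66],[-25,-8,66],[-25,-8,66]],"rotation":[[0,0,0],[0,0,0],[0,0,0],[0,0,0],[0,0,0],[0,0,0]]}'
python3 - <<'E'
from h import *
a=grab_frame("side");cv2.imwrite("pics/d.png",cv2.resize(a[126:276,146:346,::-1],None,fx=3.5,fy=3.5,interpolation=cv2.INTER_CUBIC))
E
```

```text
clock: 3.25
eef_pos: [0.5715, 0.1048, 0.1655]
tcp_rot: [-0.001, 0.377, 0.926, 0.0]
wrist_force: [0.5, 0.0, -0.0]
opening: 0.002
```

View pics/d.png

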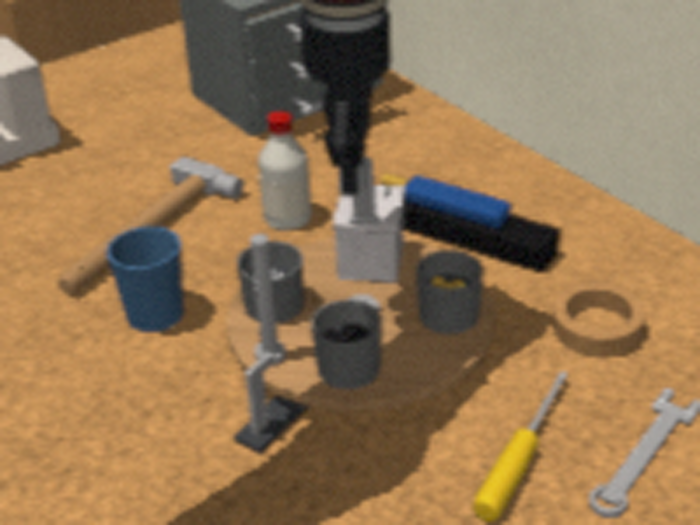

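```bash
python3 - <<'E'
from h import *
f=lambda P:tuple(round(3.5*(a-b+.4)) for a,b in zip(proj("side",P),(146,126)))
import math
print("tcp",f([.5715,.1048,.1655]))
for ang in(43,46,49):
  u=np.array([math.cos(math.radians(ang)),math.sin(math.radians(ang))])
  for lat in(0,.2,.35):
    h=np.array([.570,.099])+.048*u; t=np.array([.570,.099])+(.048-.081*math.sin(lat))*u
    print(ang,lat,f([*h,.108]),f([*t,.108+.081*math.cos(lat)]))
E
```

```text
tcp (351, 193)
43 0 (364, 219) (361, 147)
43 0.2 (364, 219) (358, 157)
43 0.35 (364, 219) (356, 167)
46 0 (361, 219) (359, 147)
46 0.2 (361, 219) (357, 157)
46 0.35 (361, 219) (355, 167)
49 0 (359, 219) (356, 147)
49 0.2 (359, 219) (355, 157)
49 0.35 (359, 219) (354, 167)
```

```bash
python3 -m handwheel '{"claw":[1,1,1,1,1,1,1,1,1,1,1,1],"linear":[[-3,7,0],[-3,14,0],[-3,21,0],[-3,28,0],[-3,35,0],[-3,42,0],[-3,49,0],[-3,56,0],[-3,63,0],[-3,70,0],[-3,76,0],[-3,76,0]],"rotation":[[0,0,0],[0,0,0],[0,0,0],[0,0,0],[0,0,0],[0,0,0],[0,0,0],[0,0,0],[0,0,0],[0,0,0],[0,0,0],[0,0,0]]}'
python3 -m handwheel '{"claw":[1,1,1,1,1,1,1,1,1,1,1,1],"linear":[[0,1,5],[0,2,10],[0,3,15],[0,4,20],[0,5,25],[0,6,30],[0,7,35],[0,8,40],[0,9,45],[0,9,49],[0,9,52],[0,9,54]],"rotation":[[0,0,0],[0,0,0],[0,0,0],[0,0,0],[0,0,0],[0,0,0],[0,0,0],[0,0,0],[0,0,0],[0,0,0],[0,0,0],[0,0,0]]}'
python3 - <<'E'
from h import *
a=grab_frame("side");cv2.imwrite("pics/e.png",cv2.resize(a[126:276,146:346,::-1],None,fx=3.5,fy=3.5,interpolation=cv2.INTER_CUBIC))
E
```

```text
clock: 4.5
eef_pos: [0.628, 0.1566, 0.1652]
tcp_rot: [0.0, 0.378, 0.926, 0.001]
wrist_force: [-0.1, 0.1, 0.7]
opening: 0.0
clock: 5.7
eef_pos: [0.6336, 0.1618, 0.111]
tcp_rot: [-0.0, 0.378, 0.926, -0.0]
wrist_force: [-0.7, 0.1, 0.1]
opening: 0.002
```

View pics/e.png

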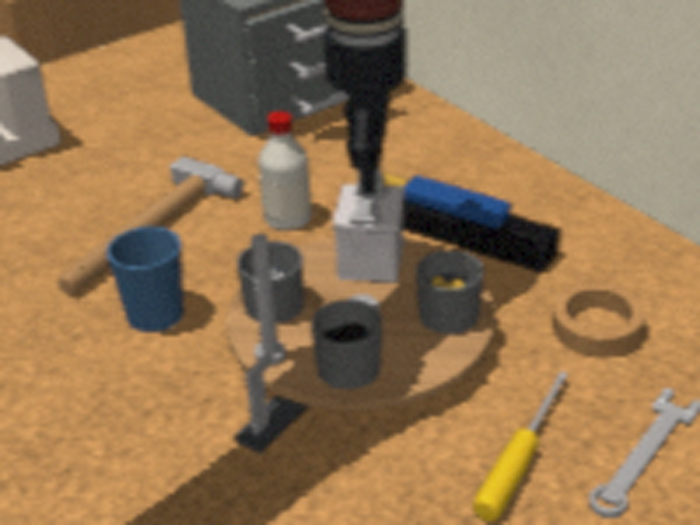

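Strap now lies on the lid under the fingertips at (368,195). I'll press gently to confirm it is seated.

```bash
python3 -m handwheel '{"claw":[1,1,1,1,1,1],"linear":[[0,0,1],[0,0,2],[0,0,2],[0,0,3],[0,0,3],[0,0,3]],"rotation":[[0,0,0],[0,0,0],[0,0,0],[0,0,0],[0,0,0],[0,0,0]]}'
```

```text
clock: 6.35
eef_pos: [0.6342, 0.1612, 0.11]
tcp_rot: [0.001, 0.378, 0.926, 0.0]
wrist_force: [-1.3, -1.0, 8.6]
opening: -0.005
```

```bash
python3 -m handwheel '{"claw":[1,1,1,-1,-1,-1,-1,-1,-1,-1,-1],"linear":[[0,0,-40],[0,0,-80],[0,0,-125],[74,-164,-125],[74,-164,-125],[74,-164,-125],[74,-164,-125],[74,-164,-125],[74,-164,-125],[74,-164,-125],[74,-164,-125]],"rotation":[[0,0,0],[0,0,0],[0,0,0],[0,0,0],[0,0,0],[0,0,0],[0,0,0],[0,0,0],[0,0,0],[0,0,0],[0,0,0]]}'
python3 - <<'E'
from h import *
print(get_state()["eef_pos"])
a=grab_frame("wrist");b=grab_frame("side")
b=cv2.resize(b[126:276,146:346],None,fx=3,fy=3,interpolation=cv2.INTER_CUBIC)[:384]
cv2.imwrite("pics/f.png",np.hstack([a[:,80:280] if 0 else cv2.resize(a,(480,384)),b[:,250:550]])[...,::-1])
rec("wrist",["post_top","post","latch_tip"]);rec("side",["post_top","post"])
m=camera_model("wrist")
for P in([.466,.096,.167],[.466,.096,.034]):
    c=rot(m["orientation"]).inv().apply(np.array(P)-m["origin"]);th=np.arctan2(np.hypot(*c[:2]),c[2]);d=c[:2]/np.hypot(*c[:2])*th*m["fx"]
    print((d[0]+m["cx"])*480/512,d[1]+m["cy"])
E
```

```text
clock: 7.45
eef_pos: [0.4672, 0.0971, 0.2331]
tcp_rot: [0.0, 0.378, 0.926, 0.0]
wrist_force: [1.4, -0.0, -0.3]
opening: 0.996
[0.46723081 0.09713265 0.23313373]
wrist post_top 0.57 [0.4675 0.1038 0.1266]
wrist post_top 0.5 [ 0.5639 -0.1215  0.0163]
wrist post 0.56 [0.467  0.1013 0.1272]
wrist latch_tip 0.8 [0.633  0.1599 0.1123]
wrist latch_tip 0.34 [0.5568 0.1105 0.0359]
side post_top 0.66 [0.4634 0.092  0.0994]
side post_top 0.34 [0.5639 0.0706 0.0424]
side post 0.74 [0.5469 0.0646 0.0377]
side post 0.47 [0.4652 0.0895 0.1   ]
233.70797179026883 208.90942407723517
234.24452016579227 168.20041230004256
```

View pics/f.png

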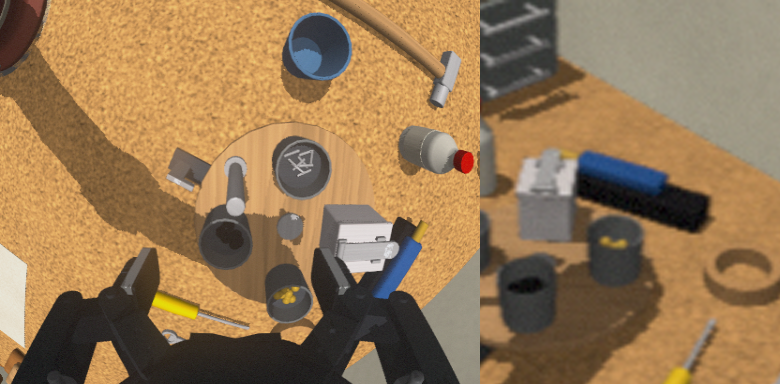

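```bash
python3 -m handwheel '{"claw":[-1,-1,-1,-1,-1,1,1,1,1,1,1,1],"linear":[[0,0,30],[0,0,60],[0,0,90],[0,0,105],[0,0,105],[0,0,105],[0,0,105],[0,0,105],[0,0,105],[0,0,105],[0,0,105],[0,0,105]],"rotation":[[0,0,0],[0,0,0],[0,0,0],[0,0,0],[0,0,0],[0,0,0],[0,0,0],[0,0,0],[0,0,0],[0,0,0],[0,0,0],[0,0,0]]}'
python3 - <<'E'
from h import *
s=get_state();print(s["eef_pos"],s["opening"])
a=grab_frame("top");cv2.imwrite("pics/g.png",a[...,::-1])
ax=np.array([.570,.099]); d=np.array(s["eef_pos"][:2])-ax; print(np.hypot(*d),np.degrees(np.arctan2(d[1],d[0])))
E
```

```text
clock: 9.0
eef_pos: [0.4669, 0.0968, 0.1291]
tcp_rot: [0.001, 0.378, 0.926, 0.001]
wrist_force: [0.2, 0.1, 5.9]
opening: 0.171
[0.46689864 0.09677423 0.12908021] 0.17089170508327553
0.1031253854061877 -178.7632807308849
```

```bash
cat > arc.py <<'E'
from h import *; import sys
a0,a1,cx,cy=map(float,sys.argv[1:5])
s=get_state();p=np.array(s["eef_pos"]);Rt=rot(s["tcp_rot"])
t=np.radians(np.linspace(a0,a1,12))
W=np.c_[cx+.105*np.cos(t),cy+.105*np.sin(t),0*t+.129]
print(p.round(4),np.array(s["wrist_force"]).round(1));print(Rt.inv().apply(W-p).round(3)[:,:2].dot(1000).astype(int).tolist(),W[-1])
E
python3 arc.py 183.5 216 .571 .099
```

```text
[0.4669 0.0967 0.1291] [-0.1  0.4  6.8]
[[-2, -3], [-7, -7], [-11, -10], [-15, -13], [-20, -16], [-25, -19], [-29, -21], [-34, -23], [-40, -25], [-45, -27], [-50, -28], [-55, -29]] [0.48605322 0.03728255 0.129     ]
```

```bash
python3 -m handwheel '{"claw":[1,1,1,1,1,1,1,1,1,1,1,1],"linear":[[-2,-3,0],[-7,-7,0],[-11,-10,0],[-15,-13,0],[-20,-16,0],[-25,-19,0],[-29,-21,0],[-34,-23,0],[-40,-25,0],[-45,-27,0],[-50,-28,0],[-55,-29,0]],"rotation":[[0,0,0],[0,0,0],[0,0,0],[0,0,0],[0,0,0],[0,0,0],[0,0,0],[0,0,0],[0,0,0],[0,0,0],[0,0,0],[0,0,0]]}'; python3 arc.py 219 255 .571 .099
```

```text
clock: 10.25
eef_pos: [0.4859, 0.0373, 0.1291]
tcp_rot: [0.001, 0.378, 0.926, 0.001]
wrist_force: [0.8, 1.5, 6.2]
opening: 0.171
[0.4859 0.0373 0.1291] [0.8 1.5 6.2]
[[-6, -1], [-12, -1], [-18, -1], [-24, -1], [-30, -1], [-35, 0], [-41, 1], [-47, 3], [-53, 5], [-58, 7], [-64, 9], [-69, 12]] [ 0.543824   -0.00242221  0.129     ]
```

```bash
python3 -m handwheel '{"claw":[1,1,1,1,1,1,1,1,1,1,1,1],"linear":[[-6,-1,0],[-12,-1,0],[-18,-1,0],[-24,-1,0],[-30,-1,0],[-35,0,0],[-41,1,0],[-47,3,0],[-53,5,0],[-58,7,0],[-64,9,0],[-69,12,0]],"rotation":[[0,0,0],[0,0,0],[0,0,0],[0,0,0],[0,0,0],[0,0,0],[0,0,0],[0,0,0],[0,0,0],[0,0,0],[0,0,0],[0,0,0]]}'; python3 arc.py 258 294 .571 .099
```

```text
clock: 11.45
eef_pos: [0.5429, -0.0033, 0.1291]
tcp_rot: [0.0, 0.379, 0.926, -0.0]
wrist_force: [-1.4, -1.1, 6.3]
opening: 0.17
[ 0.5429 -0.0033  0.1291] [-1.4 -1.1  6.3]
[[-5, 4], [-10, 7], [-14, 11], [-19, 15], [-23, 19], [-27, 24], [-31, 28], [-35, 33], [-38, 38], [-41, 43], [-44, 49], [-46, 54]] [0.61370735 0.00307773 0.129     ]
```

```bash
python3 -m handwheel '{"claw":[1,1,1,1,1,1,1,1,1,1,1,1],"linear":[[-5,4,0],[-10,7,0],[-14,11,0],[-19,15,0],[-23,19,0],[-27,24,0],[-31,28,0],[-35,33,0],[-38,38,0],[-41,43,0],[-44,49,0],[-46,54,0]],"rotation":[[0,0,0],[0,0,0],[0,0,0],[0,0,0],[0,0,0],[0,0,0],[0,0,0],[0,0,0],[0,0,0],[0,0,0],[0,0,0],[0,0,0]]}'; python3 arc.py 296 328 .571 .099
python3 - <<'E'
from h import *
a=grab_frame("side")
cv2.imwrite("pics/h.png",cv2.resize(a[126:276,146:346,::-1],None,fx=4,fy=4,interpolation=cv2.INTER_CUBIC))
E
```

```text
clock: 12.65
eef_pos: [0.6141, 0.0016, 0.1292]
tcp_rot: [0.001, 0.379, 0.925, -0.001]
wrist_force: [0.3, -2.3, 5.4]
opening: 0.177
[0.6141 0.0016 0.1292] [ 0.3 -2.3  5.4]
[[0, 4], [-2, 9], [-3, 14], [-4, 20], [-5, 25], [-6, 30], [-6, 36], [-6, 41], [-6, 46], [-5, 51], [-4, 57], [-3, 62]] [0.66004505 0.04335848 0.129     ]
```

View pics/h.png

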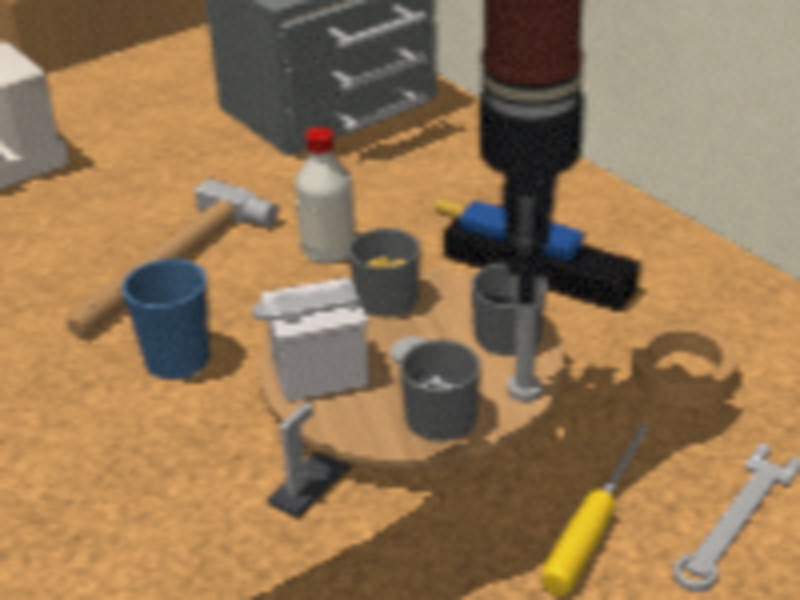

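```bash
python3 -m handwheel '{"claw":[1,1,1,1,1,1,1,1,1,1,1,1],"linear":[[0,4,0],[-2,9,0],[-3,14,0],[-4,20,0],[-5,25,0],[-6,30,0],[-6,36,0],[-6,41,0],[-6,46,0],[-5,51,0],[-4,57,0],[-3,62,0]],"rotation":[[0,0,0],[0,0,0],[0,0,0],[0,0,0],[0,0,0],[0,0,0],[0,0,0],[0,0,0],[0,0,0],[0,0,0],[0,0,0],[0,0,0]]}'; python3 arc.py 329 335 .571 .099
python3 - <<'E'
from h import *
a=grab_frame("side");b=grab_frame("top")
cv2.imwrite("pics/i.png",np.hstack([cv2.resize(x,None,fx=5,fy=5,interpolation=cv2.INTER_CUBIC) for x in(a[186:266,186:266],b[194:274,204:284])])[...,::-1])
rec("top",["tin_top","latch_tip","latch_hinge"]);rec("side",["tin_top","latch_tip"])
E
```

```text
clock: 13.9
eef_pos: [0.6617, 0.0435, 0.1292]
tcp_rot: [0.004, 0.379, 0.925, -0.0]
wrist_force: [4.9, -4.5, 2.9]
opening: 0.17
[0.6617 0.0435 0.1292] [ 4.9 -4.5  2.9]
[[1, 1], [2, 2], [2, 2], [2, 3], [2, 4], [3, 5], [3, 6], [3, 7], [4, 8], [4, 9], [4, 10], [5, 11]] [0.66616232 0.05462508 0.129     ]
top tin_top 0.86 [0.5736 0.1592 0.0334]
top tin_top 0.3 [0.5762 0.1627 0.0298]
top latch_hinge 0.79 [0.572  0.1527 0.0293]
side tin_top 0.8 [0.5637 0.0555 0.0495]
side tin_top 0.47 [0.4271 0.2372 0.0579]
```

View pics/i.png

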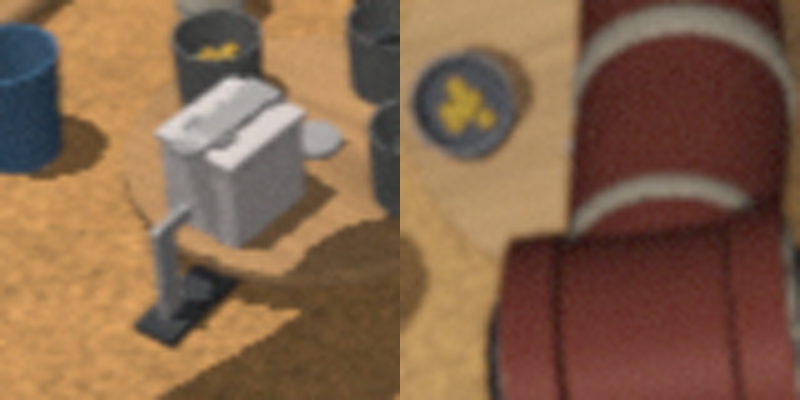

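```bash
python3 - <<'E'
from h import *
ax=np.array([.571,.0985])
S=lambda x,y,z:ray("side",186+x/5-.4,186+y/5-.4,z)[:2]
def pr(n,P): d=P-ax;print(n,P.round(4),np.hypot(*d).round(4),(np.degrees(np.arctan2(d[1],d[0]))%360).round(1))
pr("nose",S(187,209,.08));pr("finouter",S(158,231,.08));pr("footouter",S(153,336,.004))
pr("toporig",ray("top",143+484/4-.4,134+519/4-.4,.004)[:2])
c=[S(157,133,.104),S(213,165,.104),S(303,108,.104),S(245,78,.104)]
for q in c: pr("corner",q)
pr("tin13",(c[0]+c[2])/2);pr("edge",(c[0]+c[1])/2);print((np.degrees(np.arctan2(*(c[1]-c[2])[::-1])))%360)
e=np.array(get_state()["eef_pos"][:2]);pr("post",e)
p=lambda P:tuple(round(5*(a-186+.4)) for a in proj("side",P))
for th in(198,200,202):
  u=np.array([np.cos(np.radians(th)),np.sin(np.radians(th))])
  print(th,"nose",p([*(ax+.136*u),.08]),"outer top",p([*(ax+.169*u),.08]),"outer foot",p([*(ax+.169*u),.0]))
for th in(189,192,195):
  w=np.radians(th);u=np.array([np.cos(w),np.sin(w)]);v=np.array([-u[1],u[0]])
  print(th,[p([*(ax+(.08+a*.0365)*u+b*.0315*v),.104]) for a,b in((1,-1),(1,1),(-1,1),(-1,-1))])
E
```

```text
nose [0.4399 0.0488] 0.1402 200.7
finouter [0.4153 0.0431] 0.1653 199.6
footouter [0.4019 0.0397] 0.179 199.2
toporig [0.4011 0.0428] 0.1788 198.1
corner [0.4514 0.0962] 0.1196 181.1
corner [0.4604 0.0482] 0.1215 204.4
corner [0.5363 0.0591] 0.0525 228.6
corner [0.5266 0.1084] 0.0455 167.4
tin13 [0.4939 0.0776] 0.0799 195.1
edge [0.4559 0.0722] 0.1181 192.9
188.12492386173204
post [0.6621 0.0442] 0.106 329.2
198 nose (182, 201) outer top (148, 232) outer foot (159, 329)
200 nose (189, 204) outer top (156, 235) outer foot (167, 332)
202 nose (195, 207) outer top (164, 238) outer foot (174, 336)
189 [(143, 122), (213, 164), (297, 109), (228, 70)]
192 [(148, 127), (222, 167), (302, 109), (228, 72)]
195 [(153, 132), (231, 169), (306, 109), (229, 75)]
```

```bash
python3 -m handwheel '{"claw":[1,1,1,1,1,1,1,1,1,1,1,1],"linear":[[0,1,0],[1,3,0],[1,4,0],[2,6,0],[2,7,0],[3,9,0],[3,10,0],[4,11,0],[4,11,0],[4,11,0],[4,11,0],[4,11,0]],"rotation":[[0,0,0],[0,0,0],[0,0,0],[0,0,0],[0,0,0],[0,0,0],[0,0,0],[0,0,0],[0,0,0],[0,0,0],[0,0,0],[0,0,0]]}'
python3 - <<'E'
from h import *
a=grab_frame("side");w=grab_frame("wrist")
cv2.imwrite("pics/j.png",np.hstack([cv2.resize(a[186:266,186:266],(384,384),interpolation=cv2.INTER_CUBIC),w[:,:400]])[...,::-1])
s=get_state();d=np.array(s["eef_pos"][:2])-[.571,.0985];print(np.hypot(*d),np.degrees(np.arctan2(d[1],d[0]))+225)
E
```

```text
clock: 15.45
eef_pos: [0.6673, 0.0544, 0.1292]
tcp_rot: [0.004, 0.379, 0.925, 0.0]
wrist_force: [7.5, -2.9, 1.5]
opening: 0.168
0.10594495775211461 200.40064432134758
```

View pics/j.png

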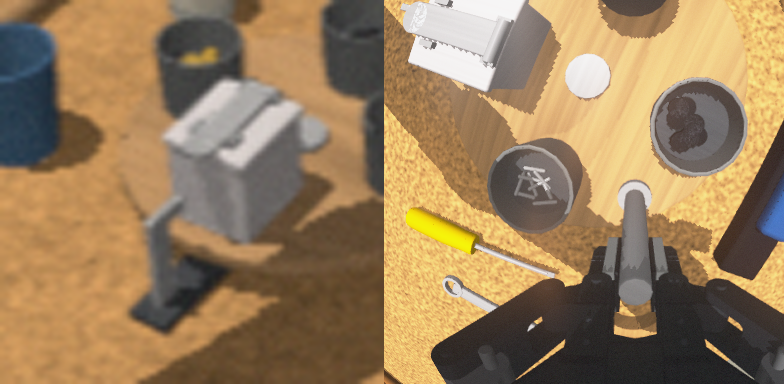

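```bash
python3 - <<'E'
from h import *
ax=np.array([.571,.0985])
S=lambda x,y,z:ray("side",186+x/4.8-.4,186+y/4.8-.4,z)[:2]
A=lambda d:(np.degrees(np.arctan2(d[1],d[0]))%360).round(1)
c=[S(165,134,.104),S(232,166,.104),S(302,112,.104)]
print(A((c[0]+c[2])/2-ax),A((c[0]+c[1])/2-ax),A(c[1]-c[2]))
# strap: tip mid, hinge mid at z .110
t,h=S(193,146,.11),S(272,92,.11);print("strap",A(t-h),A(t-ax))
print("nose",A(S(180,201,.08)-ax),"foot",A(S(148,320,.004)-ax))
s=get_state();print(s["wrist_force"],np.abs(s["joint_vel"]).max())
E
```

```text
203.3 200.4 193.6
strap 191.0 200.3
nose 200.9 foot 198.9
[ 7.62431997 -3.36879083  2.17223695] 0.0016146793806815238
```

```bash
python3 -m handwheel '{"claw":[1,1,1,1,1,1],"linear":[[0,0,0],[0,0,0],[0,0,0],[0,0,0],[0,0,0],[0,0,0]],"rotation":[[0,0,0],[0,0,0],[0,0,0],[0,0,0],[0,0,0],[0,0,0]]}' && python3 -c "from workcell import close_job; print(close_job())"
```

```text
clock: 16.15
eef_pos: [0.6673, 0.0544, 0.1293]
tcp_rot: [0.004, 0.379, 0.925, 0.0]
wrist_force: [6.5, -3.2, 2.1]
opening: 0.169
the job is handed in; nothing more can be done
None
```

I closed the latch, then turned the carousel by its post until the tin faced the pointer. I handed the job in at about 16 s, still gripping the post; no verdict was reported.

- **Latch:** I swung the strap down with shut fingers. It stopped a press of 8.6 N at 110 mm, the closed height, and the later pictures show it flat.
- **Turn:** I moved the carousel through about 154° at roughly 0.5 rad/s, with low wrist forces.
- **Final alignment:** The post position puts the tin at about 200.4° round the axis, against a pointer at about 199–201°. The tin's position in the side picture gives 200–203°. The directions of the lid edge and strap, read from blurry short edges, gave 191–194°. I treated those as noise, but they do disagree: if they were right, the tin would be near the edge of the roughly 7° tolerance.
- **Grip and rest:** The post was in the jaws (opening 0.17) and the arm was at rest. I did not read the finger contact force directly.
- **Bystanders:** None looked disturbed in the pictures, but I did not measure their positions at the end.

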